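# Put the earbud case on its charging pad

### The arm

A 6-joint arm with a two-finger parallel gripper is mounted at the origin on the work surface. World frame = base frame: x ahead of the robot, y to its left, z up, the work surface at z = 0. Lengths are in m, angles in degrees, forces in N, time in s.
With the tool pointing down it reaches from about 0.4 to 0.825 m from the base axis. Payload 7 kg.
Tool frame: the origin (TCP) lies on the centre line of the jaws, within the pads' length; the fingertips stand 11 mm ahead of it and the grasp point (between the pads) lies 8 mm behind it; z points along the fingers, y is the line along which they close (so a half turn about z gives the same grasp; the last joint's range is limited). The gripper opens to 88 mm and grips with 3 to 60 N. Pads are 19 mm wide; open, the fingers measure 130 mm over their backs; the gripper's body (78 mm by 193 mm) begins 47 mm behind the grasp point.
Start: joints at [81.881, 20.546, 0.682, 0, -70.136, -16.507], TCP at [0.281, 0.614, 0.238] pointing down, gripper open.
Joint ranges: [-176.03, 176.03], [-82.01, 121.73], [-58.28, 71.71], [-173.87, 95.51], [-174.79, -0.11], [-173.66, 173.66]. Speed limits (degrees/s): [136.94, 136.94, 172.46, 180, 180, 180].

### API

Orientations are given as [roll, pitch, yaw] about the fixed x, y, z axes, in that order (R = Rz(yaw) Ry(pitch) Rx(roll)).
In Python, from plant import r, capture, camera_model, job gives the robot as it stands.
- The arm moves only by the tool drive_tool, never from a script. Its argument "increments" is a list that holds one entry, the list of rows, each a list of 5 numbers: the gripper's target within -1 to 1 (fully open at 1, half-way at 0, shut at -1), then the shift along the tool's x, y, z scaled (see below), then the turn about the tool's z scaled (see below). In form: [[[gripper, tx, ty, tz, roll], ...]]. A call has 1 to 5 rows; each row is the pose to reach, as a shift and turn from the pose commanded when the call began, along the tool's axes at that moment, turning the shorter way round; what a row does not reach only later rows make up. The controller multiplies each number of a shift by 120 mm and each number of a turn by 360 degrees. A row lasts 1/8 s, in which the tool goes at most 62.5 mm and 10.7 degrees, less where a joint would pass 70% of its speed; a pose out of reach is approached as far as the arm can. A call with a number of a shift or a turn outside -1 to 1 is refused whole. A call with a gripper value outside its range is refused whole. The fingers move at their own pace and stop on an object; "squeeze" is the grip in N (left out, the last holds). Time passes only in rows, so rows that repeat a pose let the fingers close. It gives the time, the measured TCP pose, the force, the opening and the grip force at its end, in the units of the state.
- r.get_state(): the state, without advancing time (a new reading comes with each control period).
- capture(name): name is "scene" or "side" or "wrist"; returns the picture (420x560x3 uint8, red, green, blue); there is no depth.
- camera_model(name): a dict with "camera_matrix" (3x3 intrinsics, pixels), "rvec" (rotation vector, rad) and "tvec" (3), from world to camera coordinates, as OpenCV has them. Camera axes: x right, y down, z forward; pixel columns grow to the right and rows downward; lengths in m; the calibration is good to about 2 mm. A picture is of the moment at which its call begins: read the wrist's pose just before it. camera_model takes no time and is no camera call; for the wrist camera it gives the pose at the moment of the call.
- job.close_job(): hands the job in; it is judged then, once.
The state is a dict: "time_s": time; "joints": joint angles; "qd": joint speeds; "joint_torque": joint torques, N m; "tcp_pos": TCP position; "eef_rot": TCP orientation; "contact_force": force on the tool from outside, world axes, zero at the start; "moment": the same for the moment, N m; "gripper_width": finger opening in m; "gripper_force": force on a finger pad.
Only numpy, scipy, OpenCV 4.12 (cv2) and the standard library are available. Lean on these libraries where they do the work, as an engineer would, in place of code of your own. Each camera call takes 0.05 s, during which the arm holds its last target. There are 200 camera calls.

### The job

Open the white pop-lid box by pressing its button catch, steadying the spring lid so that it rises gently and does not fly open, and leave it standing open. Take the earbud case out and set it down gently, right way up, on the raised charging pad of the dock, centred and square to the pad so that no edge overhangs. Leave the other things on the shelf undisturbed.

Things in the scene. Friction and masses are not known exactly. Their poses are not given: they have to be found in the camera images.
- box: White plastic box with a spring lid, fixed to the shelf, left or right of the dock: 190 mm (its x) by 210 mm (y), walls 4 mm thick, rims 70 mm high. Origin: centre of its underside; its -x side, with the catch, faces the robot; z up. The front 43 mm is a solid deck 74 mm high; the cavity behind spans x -52 to +91 mm, y -101 to +101 mm, its floor 4 mm above the shelf.
- button_top (a point): Centre of the top of the catch's ribbed grey push button, 26 mm (x) by 44 mm (y), on the box's front deck at box x -76 mm, 84 mm above the shelf and 8 mm above the shut lid. Pressed straight down it sinks 6 mm at most (2 N at first, 5 N at the bottom) and draws the catch's bolt forward, off the lid, after about 4 mm; it springs back when released.
- lid (a joint): Angle of the lid in rad: 0 shut, 1.75 fully open (just past upright), where it stays. A spring drives it open, 0.8 N at its front edge at first, fading towards open; left to itself it flies open at 8 rad/s, but eased past half-way it may finish alone. A fingertip just above its top while the button is pressed (say, the other finger of an open gripper) stops it, and it then follows that finger up.
- lid_front (a point): On the lid: middle of its front edge, on its top face. The lid is a flat plate 139 mm (front to back) by 206 mm by 6 mm, 105 g; shut, its top is 76 mm above the shelf and its front edge at box x -48 mm, under the catch's bolt (30 mm wide, 80 mm high, overlapping it by 4 mm). x points from the front edge to the hinge, z out of the top face.
- lid_hinge (a point): Middle of the lid's hinge line, which runs along the box's y, at box x +91 mm and 73 mm above the shelf (half-way through the lid's thickness). Axes as the box's.
- case_center (a point): Centre of the white earbud charging case, a round-edged block 68 mm (its x) by 50 mm (y) by 28 mm high, about 60 g, lying loose and right way up on the box's floor under the lid, its long side roughly along the box's x. The centre is 14 mm above its underside; z up.
- pad_top (a point): Centre of the top of the dock's charging pad, a black raised rectangle 84 mm (its x) by 66 mm (y), its top 26 mm above the shelf and 12 mm above the dock's slab; z up.
- dock: Wireless charging dock, fixed to the shelf: a dark wooden slab 100 mm (its x) by 190 mm (y) by 14 mm; origin: centre of its underside, z up. The pad is at y -45 mm. At y +65 mm stands a watch charger, a small post with a tilted white disc 36 mm wide, 62 mm above the shelf at most.
- bowl: Bystander: gray ceramic coin bowl, 110 mm wide and 42 mm high, on the shelf beyond the work. Origin: centre of its underside.
- shoe_tree: Bystander: small wooden shoe tree, 212 mm long, 66 mm wide and 46 mm high, at one side. Origin: middle of its underside; x along its length.
- money_clip: Bystander: stainless steel money clip, 64 mm by 26 mm by 11 mm, at one side. Origin: middle of its underside.
- key_case: Bystander: black plastic key fob case, 80 mm by 46 mm by 18 mm, with a steel spring clip 33 mm long at one end, between the work and the robot's base. Origin: middle of the case's underside.
Not all that is in view belongs to the job. There is more than one size of the dock; the job needs the largest.

How it is judged (in metres and radians):
On the way, in this order (a step that is already met when the one before it is completed fails the run):
1. the lid stands open (more than 1.4 rad) (value of joint lid above 1.4 rad), for 0.2 s.
2. the case is lifted clear of the box (its centre more than 100 mm above the shelf) (height (world z) of case_center above 0.1 m), for 0.1 s.
At the end, for the whole second after the job is handed in: The earbud case lies flat, right way up and released on the charging pad, its centre within 6 mm of the pad's centre along the pad's long side and 5 mm along its short side, its long sides within 0.1 rad of the pad's (either way round); the lid stands open (more than 1.4 rad) (x of case_center in the frame of pad_top between -0.006 and 0.006 m and y of case_center in the frame of pad_top between -0.005 and 0.005 m and z of case_center in the frame of pad_top between 0.01 and 0.018 m and angle between the x axis of case_center and the x axis of pad_top, either way round below 0.1 rad and angle between case_center's own z axis and vertical below 0.08 rad and value of joint lid above 1.4 rad); the robot touches nothing.
It fails at once if the lid flies open (faster than 6 rad/s) (velocity of joint lid above 6 rad/s).
It fails at once if the case is dropped (it moves faster than 0.45 m/s, a fall of about 10 mm, with no finger on it) (contact force between the fingers and case below 0.05 N and linear speed of case above 0.45 m/s).
It fails at once if the coin bowl, shoe tree, money clip or key fob case is moved more than 20 mm (distance of any of bowl, shoe_tree, money_clip, key_case from where it was at the start of the episode above 0.02 m).
It also fails if it takes over 67 s, if anything falls off the work surface, if the arm or the gripper's body presses on something with over 40 N, if the wrist force passes 120 N, or if a joint passes its speed limit or range.

## Working session

There is one attempt and no reset: what is moved stays moved. The work goes in short steps, Python scripts to look and compute and a tool call to move; the robot and the scene stay as the last step left them, time stands still between calls to the robot, and variables do not carry over. Pictures are saved under pics/ and viewed, at most 10 in all, crops included, and the job is handed in when it is done.

Besides the shell and the picture viewer there is one more tool, called after "Request:" by a JSON object that holds its "op" and its "data". drive_tool: Moves the arm, as the interface text tells. Its arguments: {"type":"object","properties":{"increments":{"type":"array"},"squeeze":{"type":"number"}},"required":["increments"]}

```bash
ls; mkdir -p pics; python3 - <<'E'
from plant import r,capture,camera_model
import cv2,numpy as np
s=r.get_state();print(s)
ims=[]
for n in("scene","side"):
    im=capture(n)[:,:,::-1].copy();cv2.imwrite(f"pics/{n}0.png",im)
    m=camera_model(n);R=cv2.Rodrigues(np.array(m["rvec"]))[0];print(n,(-R.T@np.array(m["tvec"]).ravel()).round(3),R[2].round(2),m["camera_matrix"][0][0])
E
```

```text
pics
{'time_s': 0.0, 'joints': array([ 8.18814988e+01,  2.05929306e+01,  6.31705227e-01, -2.09258316e-02,
       -7.01370361e+01, -1.65075494e+01]), 'qd': array([ 0.06035814, -0.03920713, -0.11170727,  0.02386466,  0.02158752,
       -0.01807963]), 'joint_torque': array([ 2.98290543e-03, -5.82719851e+01,  2.93054008e+01,  6.99717969e+00,
        6.97008902e-03, -1.39109920e-04]), 'tcp_pos': array([0.28107966, 0.61314432, 0.23658756]), 'eef_rot': array([ 1.79900199e+02, -9.06253482e-03, -2.46331696e+01]), 'contact_force': array([-0.38913365,  0.99216365,  0.87655711]), 'moment': array([-0.02062475, -0.03957584, -0.02836722]), 'gripper_force': 0.0, 'gripper_width': 0.08724251385345375}
scene [ 1.164 -0.367  1.062] [-0.47  0.3  -0.83] 473.38213794089785
side [0.32  1.211 0.829] [ 0.17 -0.83 -0.52] 471.9471042166515
```

View both.

View pics/scene0.png

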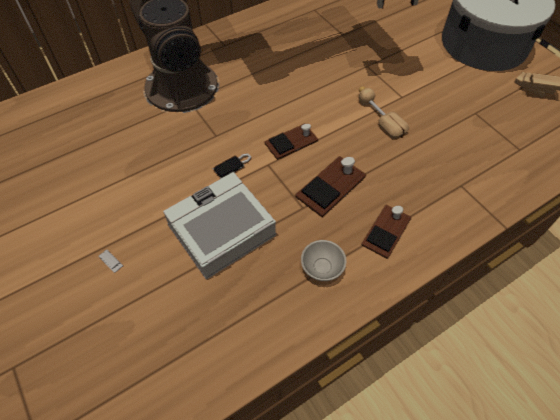

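View pics/side0.png

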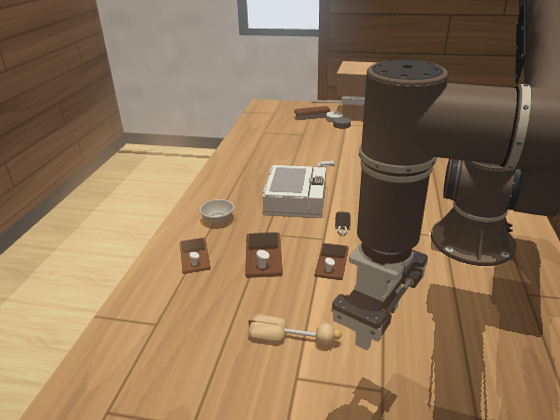

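```bash
cat > h.py <<'E'
import cv2,numpy as np
from plant import r,capture,camera_model
def cam(n):
    m=camera_model(n);R=cv2.Rodrigues(np.array(m["rvec"],float))[0];t=np.array(m["tvec"],float).ravel();K=np.array(m["camera_matrix"],float)
    return K,R,t
def ray(c,px,z):
    K,R,t=c;d=R.T@np.linalg.solve(K,[px[0],px[1],1.]);o=-R.T@t
    return o+d*(z-o[2])/d[2]
def proj(c,P):
    K,R,t=c;q=K@(R@np.array(P)+t);return q[:2]/q[2]
E
python3 - <<'E'
from h import *
im=cv2.imread("pics/scene0.png");c=cam("scene")
for n,p,z in[("box",(220,222),.07),("btn",(204,196),.084),("d1",(291,140),.014),("d2",(332,185),.014),("d3",(387,230),.014),("bowl",(323,262),.03),("key",(230,167),.01),("clip",(110,261),.01),("shoe",(383,113),.02)]:print(n,ray(c,p,z).round(3))
cv2.imwrite("pics/crop1.png",cv2.resize(im[125:275,160:360],None,fx=4,fy=4,interpolation=cv2.INTER_CUBIC))
E
```

```text
box [ 0.568 -0.16   0.07 ]
btn [ 0.487 -0.16   0.084]
d1 [0.4   0.163 0.014]
d2 [0.597 0.167 0.014]
d3 [0.79  0.2   0.014]
bowl [0.78  0.003 0.03 ]
key [ 0.388 -0.036  0.01 ]
clip [ 0.484 -0.431  0.01 ]
shoe [0.466 0.456 0.02 ]
```

View pics/crop1.png

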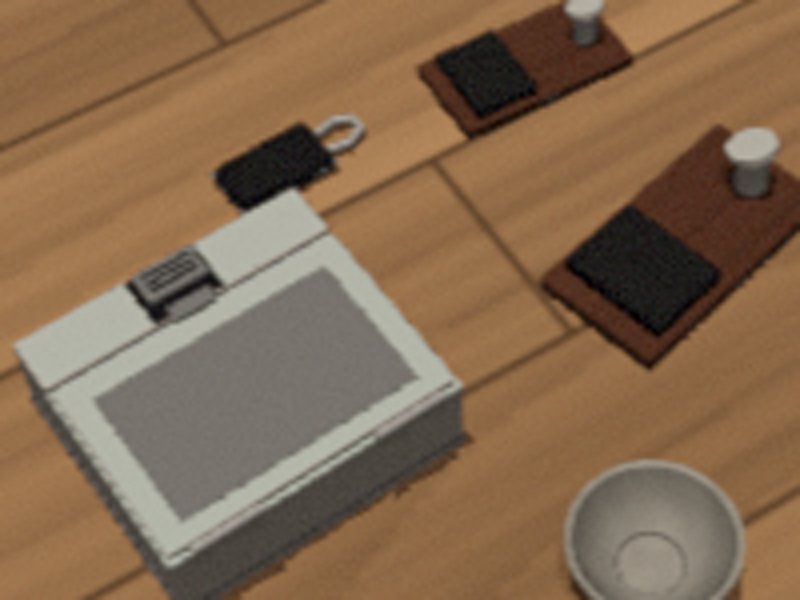

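```bash
python3 - <<'E'
from h import *
im=cv2.imread("pics/scene0.png");c=cam("scene")
q=lambda x,y,z:ray(c,((x+.5)/4-.5+160,(y+.5)/4-.5+125),z)
A,B,C,D=[q(x,y,z) for x,y,z in((293,188,.074),(18,347,.074),(462,383,.076),(172,560,.076))]
print("box",A,B,C,D,np.linalg.norm(A-B),np.linalg.norm(A-C),np.linalg.norm(B-D),np.degrees(np.arctan2(*(A-B)[:2])), (A+B+C+D)/4)
print("btn",q(175,272,.084))
g=cv2.cvtColor(im,cv2.COLOR_BGR2HSV)
m=(g[...,2]<45).astype(np.uint8)
n,l,st,ce=cv2.connectedComponentsWithStats(m)
for px in((282,145),(321,192),(382,239)):
    i=l[px[1],px[0]]
    if i==0: print(px,g[px[1],px[0]]);continue
    P=np.array([ray(c,p,.026)[:2] for p in np.argwhere(l==i)[:,::-1].astype(float)],np.float32)
    print(px,st[i],cv2.minAreaRect(P))
E
```

```text
box [ 0.4523971  -0.05706696  0.074     ] [ 0.46806012 -0.26252444  0.074     ] [ 0.6414668 -0.0456359  0.076    ] [ 0.6518212  -0.25083914  0.076     ] 0.20605364386636701 0.1894255051817427 0.18414309127295445 -4.359504108892821 [ 0.55343631 -0.15401661  0.075     ]
btn [ 0.4773955 -0.1560958  0.084    ]
(282, 145) [269 134  25  21 300] ((0.4043336510658264, 0.12576605379581451), (0.05125544220209122, 0.0653436928987503), 89.57810974121094)
(321, 192) [301 177  39  32 671] ((0.6057319045066833, 0.12088537216186523), (0.08497337996959686, 0.07048985362052917), 13.086588859558105)
(382, 239) [366 226  31  26 442] ((0.8045772910118103, 0.16591927409172058), (0.061284810304641724, 0.051626160740852356), 25.09186553955078)
```

The scene shows the box (button at scene px (204,193)). There are three dock candidates, at (291,140), (332,185) and (387,230). Their pads measure 65×51, 85×70 and 61×52 mm, so the middle one is the largest and the one I'll use. I'll move above it, then on to the box.

Request:
{"op": "drive_tool", "data": {"increments": [[[1,1,0.64,-0.13,0],[1,1,0.64,-0.13,0],[1,1,0.64,-0.13,0]]]}}

```text
time_s: 0.48
tcp_pos: [0.3597, 0.4912, 0.2537]
eef_rot: [-180.0, -0.0, -24.7]
contact_force: [0.0, 0.6, -0.0]
gripper_width: 0.0876
gripper_force: 0.0
```

Request:
{"op": "drive_tool", "data": {"increments": [[[1,1,0.64,-0.13,0],[1,1,0.64,-0.13,0],[1,1,0.64,-0.13,0]]]}}

```text
time_s: 0.85
tcp_pos: [0.4366, 0.3718, 0.2692]
eef_rot: [-180.0, -0.0, -24.8]
contact_force: [-0.5, 0.3, -0.5]
gripper_width: 0.0878
gripper_force: 0.0
```

Request:
{"op": "drive_tool", "data": {"increments": [[[1,1,0.64,-0.13,0],[1,1,0.64,-0.13,0],[1,1,0.64,-0.13,0]]]}}

```text
time_s: 1.23
tcp_pos: [0.5137, 0.2524, 0.2844]
eef_rot: [180.0, -0.0, -24.7]
contact_force: [0.2, -0.3, -0.5]
gripper_width: 0.0877
gripper_force: 0.0
```

Request:
{"op": "drive_tool", "data": {"increments": [[[1,1,0.64,-0.13,0.028],[1,1,0.64,-0.13,0.056],[1,1,0.64,-0.13,0.085],[1,1,0.64,-0.13,0.114],[1,1,0.64,-0.13,0.142]]]}}

```text
time_s: 1.85
tcp_pos: [0.5897, 0.1349, 0.2992]
eef_rot: [179.9, 0.0, -76.1]
contact_force: [0.7, 0.4, 0.1]
gripper_width: 0.0876
gripper_force: 0.0
```

```bash
python3 - <<'E'
from h import *
c=cam("wrist");im=capture("wrist")[:,:,::-1].copy();cv2.imwrite("pics/w1.png",im)
o=-c[1].T@c[2];print(o,c[1][2])
np.savez("pics/w1.npz",K=c[0],R=c[1],t=c[2])
print(proj(c,(.606,.121,.026)),proj(c,(.477,-.156,.084)),r.get_state()["joints"].round(1))
E
```

```text
[0.60692335 0.06895398 0.44662989] [-0.05970011  0.24298137 -0.9681921 ]
[264.30638009 163.62967639] [ 489.68421251 -112.51678011] [ 31.4  12.1  -2.9  -0.  -75.  -17.9]
```

View pics/w1.png

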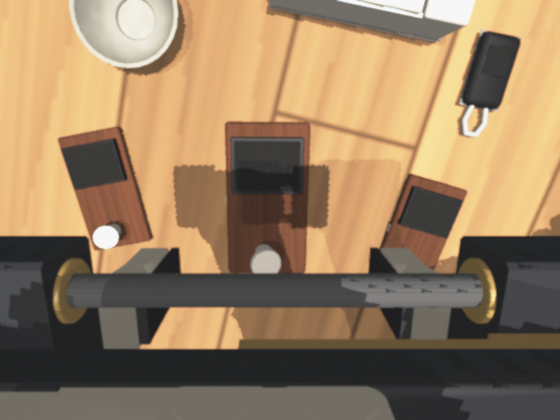

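The wrist view shows the pad at about px (267,165), with the slab from (226,123) to (309,270) and the box's rear-left corner at the top. I'll segment the pad.

```bash
python3 - <<'E'
from h import *
im=cv2.imread("pics/w1.png");d=np.load("pics/w1.npz");c=(d["K"],d["R"],d["t"])
b=im.astype(int);rb=b[...,2]-b[...,0]
print(im[150,267],im[180,267],im[128,267],im[205,240])
m=((rb<14)&(b[...,2]<80)).astype(np.uint8)
m[:, :215]=0;m[:,320:]=0;m[:120]=0;m[215:]=0
m=cv2.morphologyEx(m,cv2.MORPH_CLOSE,np.ones((5,5)))
m=cv2.morphologyEx(m,cv2.MORPH_OPEN,np.ones((5,5)))
n,l,st,ce=cv2.connectedComponentsWithStats(m);i=1+st[1:,4].argmax();print(st[i])
P=np.array([ray(c,p,.026)[:2] for p in np.argwhere(l==i)[:,::-1].astype(float)],np.float32)
print(cv2.minAreaRect(P),P.mean(0))
E
```

```text
[57 59 60] [34 34 35] [ 70  93 147] [42 53 79]
[ 232  141   71   53 3593]
((0.6021506190299988, 0.12461954355239868), (0.08235576003789902, 0.06030449643731117), 13.924720764160156) [0.60220695 0.12497447]
```

```bash
python3 - <<'E'
from h import *
im=cv2.imread("pics/w1.png");d=np.load("pics/w1.npz");c=(d["K"],d["R"],d["t"])
for x in (245,285): print(x,[(y,*im[y,x].tolist()) for y in list(range(130,146))+list(range(188,203))])
print([(x,*im[155,x].tolist()) for x in list(range(226,238))+list(range(297,310))])
a=np.radians(13.9);ux=np.array([np.cos(a),np.sin(a)]);uy=np.array([-ux[1],ux[0]]);C=np.array([.6022,.1250])
for s,z in((-33,.026),(-33,.014),(33,.026),(-50-0,.014)): print(s,z,proj(c,[*(C+uy*s/1000),z]))
E
```

```text
245 [(130, 69, 94, 147), (131, 70, 94, 146), (132, 69, 94, 146), (133, 69, 93, 146), (134, 68, 92, 145), (135, 67, 90, 142), (136, 62, 79, 121), (137, 65, 69, 85), (138, 86, 87, 89), (139, 95, 97, 98), (140, 88, 90, 92), (141, 70, 71, 73), (142, 59, 60, 62), (143, 57, 59, 60), (144, 57, 58, 60), (145, 57, 60, 61), (188, 35, 34, 34), (189, 34, 33, 33), (190, 38, 37, 36), (191, 39, 39, 39), (192, 41, 42, 42), (193, 40, 42, 49), (194, 36, 43, 60), (195, 38, 47, 67), (196, 37, 46, 67), (197, 38, 48, 69), (198, 38, 48, 69), (199, 37, 47, 68), (200, 37, 47, 68), (201, 37, 46, 67), (202, 37, 47, 68)]
285 [(130, 70, 94, 146), (131, 69, 93, 145), (132, 69, 93, 146), (133, 69, 93, 145), (134, 69, 93, 145), (135, 68, 92, 142), (136, 62, 81, 124), (137, 62, 69, 91), (138, 82, 83, 88), (139, 99, 99, 103), (140, 95, 96, 98), (141, 77, 79, 80), (142, 61, 63, 65), (143, 58, 60, 61), (144, 57, 60, 60), (145, 57, 58, 60), (188, 49, 51, 52), (189, 51, 52, 52), (190, 54, 56, 56), (191, 63, 64, 65), (192, 69, 69, 72), (193, 65, 67, 78), (194, 58, 69, 98), (195, 60, 78, 122), (196, 61, 82, 128), (197, 61, 82, 128), (198, 61, 82, 127), (199, 62, 82, 127), (200, 61, 82, 125), (201, 59, 79, 123), (202, 61, 81, 123)]
[(226, 70, 98, 142), (227, 62, 84, 132), (228, 67, 90, 142), (229, 69, 92, 143), (230, 70, 87, 128), (231, 78, 82, 100), (232, 90, 90, 94), (233, 87, 87, 90), (234, 73, 74, 76), (235, 61, 62, 64), (236, 57, 59, 59), (237, 57, 59, 60), (297, 57, 59, 60), (298, 59, 62, 62), (299, 65, 67, 67), (300, 81, 83, 85), (301, 95, 97, 99), (302, 89, 92, 100), (303, 75, 87, 118), (304, 70, 94, 146), (305, 72, 97, 153), (306, 68, 93, 146), (307, 65, 88, 135), (308, 69, 97, 141), (309, 90, 132, 182)]
-33 0.026 [266.54810378 138.77074656]
-33 0.014 [266.76223427 138.21015463]
33 0.026 [266.81899866 195.66381673]
-50 0.014 [266.69310657 123.23118497]
```

Request:
{"op": "drive_tool", "data": {"increments": [[[1,0.88,0.52,0,0],[1,0.88,0.52,0,0],[1,0.88,0.52,0,0]]]}}

```text
time_s: 2.28
tcp_pos: [0.5541, 0.0146, 0.3003]
eef_rot: [-180.0, 0.0, -75.7]
contact_force: [0.5, 0.2, -0.6]
gripper_width: 0.0874
gripper_force: 0.0
```

Request:
{"op": "drive_tool", "data": {"increments": [[[0.2,0.88,0.52,0,0.028],[0.2,0.88,0.52,0,0.028],[0.2,0.88,0.52,0,0.028],[0.2,0.88,0.52,0,0.028]]]}}

```text
time_s: 2.78
tcp_pos: [0.5212, -0.1004, 0.2998]
eef_rot: [-180.0, 0.0, -85.7]
contact_force: [-0.5, 0.1, -0.3]
gripper_width: 0.0548
gripper_force: 0.0
```

```bash
python3 - <<'E'
from h import *
c=cam("wrist");im=capture("wrist")[:,:,::-1].copy();cv2.imwrite("pics/w2.png",im)
np.savez("pics/w2.npz",K=c[0],R=c[1],t=c[2])
s=r.get_state();print(s["tcp_pos"],s["eef_rot"],s["gripper_width"],s["joints"].round(1))
print(proj(c,(.477,-.156,.084)))
E
```

```text
[ 0.52124911 -0.0999964   0.29974003] [ 1.79993341e+02  1.50287681e-02 -8.57135474e+01] 0.053931014629329276 [ 10.3   4.8 -11.7  -0.  -73.5  -6. ]
[324.85958529 134.88728783]
```

View pics/w2.png

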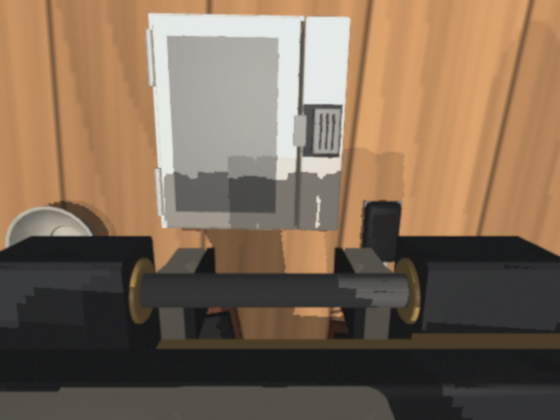

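The wrist view shows the button at px (327,132), the bolt at (300,130), the deck front edge running from (349,17) to (341,230), and the lid's rear edge from (150,17) to (162,230).

```bash
python3 - <<'E'
from h import *
d=np.load("pics/w2.npz");c=(d["K"],d["R"],d["t"])
A,B,C,D=[ray(c,p,z)[:2] for p,z in(((341,230),.074),((349,17),.074),((163,228),.074),((150,17),.074))]
S=[ray(c,p,.076)[:2] for p in((296,225),(303,20))]
print(A,B,C,D,np.linalg.norm(A-B),np.linalg.norm(C-D),np.linalg.norm(A-C),np.linalg.norm(B-D))
for v in(A-B,C-D,S[0]-S[1]):print(np.degrees(np.arctan2(-v[0],v[1])))
for v in(C-A,D-B):print(np.degrees(np.arctan2(v[1],v[0])))
print((A+B+C+D)/4,ray(c,(327.5,131),.084),ray(c,(300,130),.080))
E
```

```text
[ 0.44739779 -0.05745654] [ 0.46496296 -0.26423435] [ 0.63818704 -0.04535596] [ 0.64985767 -0.25050459] 0.20752251876833594 0.2054803255334554 0.19117259577276122 0.18540377883292813
4.8554519918644825
3.2559714732274663
3.2575103027311347
3.629058043844905
4.246829635884245
[ 0.55010137 -0.15438786] [ 0.47483713 -0.15988611  0.084     ] [ 0.50140497 -0.15873145  0.08      ]
```

Request:
{"op": "drive_tool", "data": {"increments": [[[1,0.475,-0.03,0.5,0.001],[1,0.475,-0.03,0.9,0.001],[1,0.475,-0.03,0.9,0.001]]]}}

```text
time_s: 3.2
tcp_pos: [0.5261, -0.1568, 0.1874]
eef_rot: [179.5, 0.1, -86.1]
contact_force: [0.1, -0.2, 0.2]
gripper_width: 0.0785
gripper_force: 0.0
```

Request:
{"op": "drive_tool", "data": {"increments": [[[1,0,0,0.3,0],[1,0,0,0.65,0],[1,0,0,0.65,0],[1,0,0,0.65,0]]]}}

```text
time_s: 3.7
tcp_pos: [0.5304, -0.1571, 0.1164]
eef_rot: [-179.8, -0.1, -86.1]
contact_force: [0.2, -0.1, 1.0]
gripper_width: 0.0876
gripper_force: 0.0
```

```bash
python3 - <<'E'
from h import *
s=r.get_state();print(s["tcp_pos"],s["eef_rot"],s["gripper_width"],s["contact_force"])
im=capture("scene")[:,:,::-1]
cv2.imwrite("pics/s2.png",cv2.resize(im[140:260,140:300],None,fx=4,fy=4,interpolation=cv2.INTER_CUBIC))
E
```

```text
[ 0.53040248 -0.15707002  0.11641707] [-1.79841427e+02 -5.04115505e-02 -8.60639530e+01] 0.08762754052284727 [ 0.23124737 -0.05317426  0.98952605]
```

View pics/s2.png

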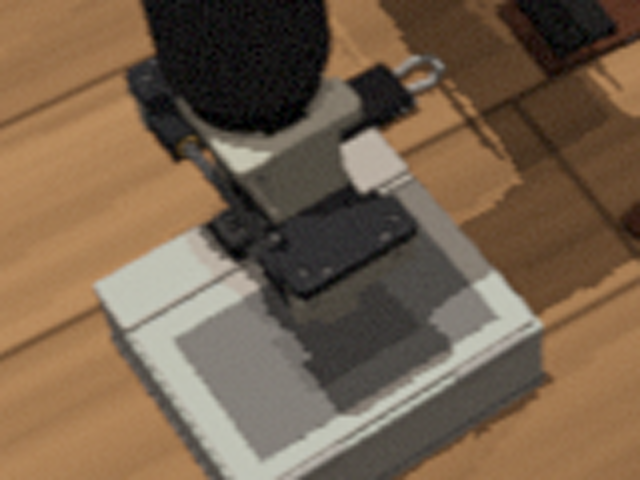

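The picture shows the gripper spanning the catch, with the far finger over the lid. Pressing now.

Request:
{"op": "drive_tool", "data": {"increments": [[[1,0,0.012,0.12,0],[1,0,0.012,0.16,0],[1,0,0.012,0.185,0],[1,0,0.012,0.205,0],[1,0,0.012,0.222,0]]]}}

```text
time_s: 4.38
tcp_pos: [0.5267, -0.1578, 0.0888]
eef_rot: [180.0, -0.0, -86.2]
contact_force: [-8.7, 7.9, 29.8]
gripper_width: 0.0874
gripper_force: 15.1
```

Request:
{"op": "drive_tool", "data": {"increments": [[[1,0,0,-0.012,0],[1,0,0,-0.012,0]]]}}

```text
time_s: 4.62
tcp_pos: [0.5268, -0.1578, 0.0894]
eef_rot: [180.0, -0.0, -86.2]
contact_force: [-3.6, 2.4, 5.7]
gripper_width: 0.0876
gripper_force: 3.1
```

```bash
python3 - <<'E'
from h import *
s=r.get_state();print(s["tcp_pos"],s["eef_rot"],s["gripper_width"],s["contact_force"],s["moment"],s["gripper_force"])
im=capture("side")[:,:,::-1]
cv2.imwrite("pics/s3.png",cv2.resize(im[110:230,240:400],None,fx=5,fy=5,interpolation=cv2.INTER_CUBIC))
E
```

```text
[ 0.52676315 -0.15781614  0.08938017] [ 1.79994493e+02 -1.24365789e-03 -8.61865613e+01] 0.08760282438835652 [-3.61087486  2.42042293  5.70840987] [ 0.94935907  1.10543166 -0.08561451] 3.1200933510262985
```

View pics/s3.png

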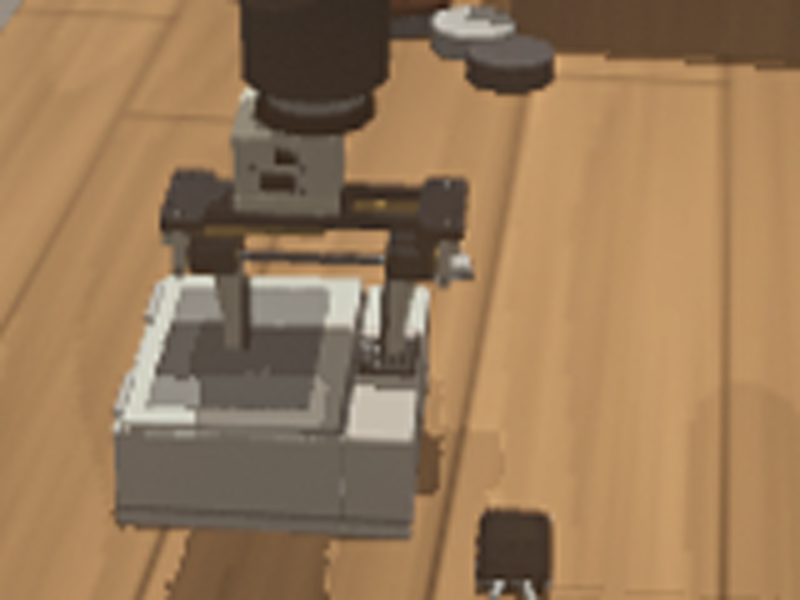

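The side view shows the lid popped and held by the left finger, with the button down. Easing it up.

Request:
{"op": "drive_tool", "data": {"increments": [[[1,0,0,-0.05,0],[1,0,0,-0.11,0],[1,0,0,-0.18,0],[1,0,0,-0.26,0],[1,0,0,-0.34,0]]]}}

```text
time_s: 5.3
tcp_pos: [0.527, -0.1578, 0.1303]
eef_rot: [-180.0, 0.0, -86.2]
contact_force: [1.6, 0.3, 1.2]
gripper_width: 0.0877
gripper_force: 0.3
```

```bash
python3 - <<'E'
from h import *
s=r.get_state();print(s["tcp_pos"],s["contact_force"],s["moment"],s["gripper_force"])
im=capture("side")[:,:,::-1]
cv2.imwrite("pics/s4.png",cv2.resize(im[110:230,240:400],None,fx=3,fy=3,interpolation=cv2.INTER_CUBIC))
E
```

```text
[ 0.52695261 -0.15782057  0.13026486] [1.59633879 0.29994536 1.24139063] [ 0.06095866 -0.34873963  0.01768849] 0.3335418412461877
```

View pics/s4.png

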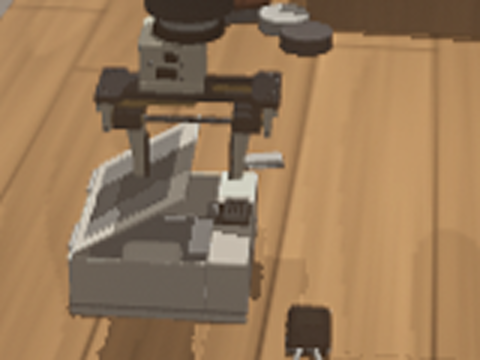

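Following as planned: the lid is about 30° open and resting against the finger. Continuing in an arc.

Request:
{"op": "drive_tool", "data": {"increments": [[[1,0,0,-0.08,0],[1,0,0,-0.16,0],[1,0,0,-0.24,0],[1,0,0,-0.32,0]]]}}

```text
time_s: 5.85
tcp_pos: [0.5269, -0.1578, 0.1686]
eef_rot: [180.0, 0.0, -86.2]
contact_force: [0.8, 0.6, -0.2]
gripper_width: 0.0877
gripper_force: 0.2
```

Request:
{"op": "drive_tool", "data": {"increments": [[[1,0,-0.08,-0.07,0],[1,0,-0.155,-0.12,0],[1,0,-0.27,-0.17,0],[1,0,-0.38,-0.21,0],[1,0,-0.5,-0.225,0]]]}}

```text
time_s: 6.48
tcp_pos: [0.588, -0.1537, 0.195]
eef_rot: [180.0, -0.0, -86.2]
contact_force: [0.5, -0.3, 0.5]
gripper_width: 0.0876
gripper_force: 0.1
```

Request:
{"op": "drive_tool", "data": {"increments": [[[1,0,-0.1,-0.02,0],[1,0,-0.2,-0.02,0],[1,0,-0.27,0,0],[1,0,-0.3,0,0]]]}}

```text
time_s: 6.98
tcp_pos: [0.6229, -0.1513, 0.1943]
eef_rot: [179.9, 0.0, -86.2]
contact_force: [0.6, -0.4, 0.2]
gripper_width: 0.0877
gripper_force: 0.1
```

```bash
python3 - <<'E'
from h import *
s=r.get_state();print(s["tcp_pos"],s["contact_force"],s["moment"],s["gripper_force"],s["joints"].round(1))
im=capture("side")[:,:,::-1]
cv2.imwrite("pics/s5.png",cv2.resize(im[90:230,220:400],None,fx=3,fy=3,interpolation=cv2.INTER_CUBIC))
E
```

```text
[ 0.62290212 -0.1513485   0.19429112] [ 0.59149432 -0.42272084  0.20881222] [ 0.06093362 -0.07859272  0.01990177] 0.057958914312621346 [  3.7  19.1  -7.3  -0.  -63.7   0.1]
```

View pics/s5.png

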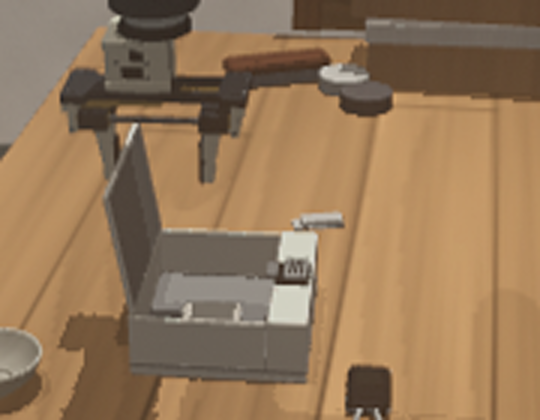

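The lid stands open and the case is visible inside, at about side px (291,194). Now I'll rise clear of the lid and locate the case.

Request:
{"op": "drive_tool", "data": {"increments": [[[1,0,0,-0.2,0],[1,0,0,-0.5,0],[1,0,0,-0.8,0],[1,0,0,-0.8,0]]]}}

```text
time_s: 7.52
tcp_pos: [0.6238, -0.1517, 0.2947]
eef_rot: [-179.7, -0.1, -86.2]
contact_force: [0.5, -0.0, -0.8]
gripper_width: 0.0876
gripper_force: 0.0
```

```bash
python3 - <<'E'
from h import *
c=cam("side");im=capture("side")[:,:,::-1].copy();cv2.imwrite("pics/s6.png",im)
print(ray(c,(291,194),.032),ray(c,(291,190),.032))
s=r.get_state();print(s["tcp_pos"])
E
```

```text
[ 0.56204721 -0.12997609  0.032     ] [ 0.56664161 -0.15643612  0.032     ]
[ 0.62296368 -0.15138846  0.29255069]
```

Request:
{"op": "drive_tool", "data": {"increments": [[[1,-0.12,0.48,0,0.028],[1,-0.12,0.48,0,0.056],[1,-0.12,0.48,0,0.084],[1,-0.12,0.48,0,0.112],[1,-0.12,0.48,0,0.14]]]}}

```text
time_s: 8.2
tcp_pos: [0.5635, -0.1408, 0.2897]
eef_rot: [179.9, -0.1, -136.9]
contact_force: [0.0, -0.1, -0.3]
gripper_width: 0.0877
gripper_force: 0.0
```

Request:
{"op": "drive_tool", "data": {"increments": [[[1,0,0,0,0.028],[1,0,0,0,0.056],[1,0,0,0,0.084],[1,0,0,0,0.11],[1,0,0,0,0.11]]]}}

```text
time_s: 8.82
tcp_pos: [0.5636, -0.1408, 0.2899]
eef_rot: [180.0, -0.1, -176.1]
contact_force: [0.2, -0.4, -0.1]
gripper_width: 0.0873
gripper_force: 0.0
```

```bash
python3 - <<'E'
from h import *
c=cam("wrist");im=capture("wrist")[:,:,::-1].copy();cv2.imwrite("pics/w3.png",im)
np.savez("pics/w3.npz",K=c[0],R=c[1],t=c[2])
s=r.get_state();print(s["tcp_pos"],s["eef_rot"])
cv2.imwrite("pics/w3c.png",cv2.resize(im[60:260,150:420],None,fx=2.9,fy=2.9,interpolation=cv2.INTER_CUBIC))
print(proj(c,(.565,-.14,.032)))
g=cv2.cvtColor(im,cv2.COLOR_BGR2GRAY)
for y in range(0,270,12):print(y,' '.join('%3d'%g[y,x] for x in range(100,480,10)))
E
```

```text
[ 0.56377623 -0.14085691  0.29008289] [ 1.79989687e+02 -8.31892655e-02 -1.75983161e+02]
[275.65510927 179.93031723]
0 194 195 195 196 196 197 198 198 198 199 200 200 201 202 201 203 202 203 202 200 200 201 200 199 200  52  61  54  53  55  57  55 117 176 173 175  95  94
12 194 193 193 192 191 191 191 190 191 190 191 192 192 192 192 192 191 192 193 193 194 194 195 194 196  55  64  54  53  61  61  58 166 174 121 192 149  94
24 199 197 196 195 196 194 201 199 197 195 195 193 193 195 197 196 194 192 191 190 194 199 196 194 193  69  58  54  55  70  63  61 237 195 218 162  92  92
36 204 205 204 204 204 205 206 207 206 206 206 206 206 206 207 208 208 207 187 186 186 193 208 208 207  41  40  37  36  36  37  42 185 184 184 113 101 100
48 163 153 144 134 127 122 126 136 149 163 176 187 196 200 204 206 194 185 185 186 187 187 188 188 189 189 188 189 189 189 190 190 189 189 189 108 103 102
60 190 190 189 188 186 187 186 185 184 185 184 183 183 181 181 175 147 138 130 122 114 107 108 114 127 140 153 164 175 183 187 189 190 190 191 105 105 104
72 197 199 199 200 200 201 219 216 210 208 203 203 199 
[... 1893 characters left out ...]
 120 121 120 119 119 118 101 190  82  87  94 102 107 110 112 113  58  62  36
228 193 193 193 193 194 192 194 100  95 192 183 195 197 172 186 197 196 128 122 118 119 119 117 119 118 102 184 110 110 110 110 110 110 109 110  53  58  34
240 190 188 190 189 189 188 189 100 103 117 119 119 122 123 116 129 133 134 132 134  98  97  95  95  95 101 165 112 113 114 138 112 127 109 115  53  41  33
252 190 189 187 186 103 102 103  30  98 105 105 105 105 104 105 105 105 105 105 106 106 105 105 106 105 105 187  84  53 101 103 110 186 185 186  67  33  33
264 176 176 176 103 103 110  31  26  64  89  89  89  88  88  88  89  89  89  89  90  72  72  71  72  71  72 141  37  29  54 111 103 103 178 179 111  37  81
```

```bash
python3 - <<'E'
from h import *
im=cv2.imread("pics/w3.png");d=np.load("pics/w3.npz");c=(d["K"],d["R"],d["t"])
g=cv2.cvtColor(im,cv2.COLOR_BGR2GRAY)
for y in range(148,222,4):print(y,' '.join('%3d'%g[y,x] for x in range(248,304,2)))
m=np.zeros_like(g);m[:166,240:315]=g[:166,240:315]>203;m[166:216,240:315]=g[166:216,240:315]>158
n,l,st,ce=cv2.connectedComponentsWithStats(m);i=1+st[1:,4].argmax();print(st[i],ce[i])
P=np.array([ray(c,p,.026)[:2] for p in np.argwhere(l==i)[:,::-1].astype(float)],np.float32)
print(cv2.minAreaRect(P),P.mean(0))
ys=np.arange(160,206,3)
L=[ray(c,(np.flatnonzero(l[y]==i).min()-.5,y),.02)[:2] for y in ys];R=[ray(c,(np.flatnonzero(l[y]==i).max()+.5,y),.02)[:2] for y in ys]
for e in(L,R):
    e=np.array(e);print(np.degrees(np.arctan(np.polyfit(e[:,0],e[:,1],1)[0])),e.mean(0))
E
```

```text
148 180 180 180 180 182 181 181 181 181 181 180 181 180 180 179 179 179 180 179 177 176 175 175 175 177 179 179 178
152 180 175 176 173 177 183 163 150 145 153 164 159 174 175 171 169 171 172 180 187 188 176 171 174 159 176 178 177
156 180 182 187 178 206 220 222 228 235 234 230 231 231 232 233 233 234 234 235 236 235 229 217 178 166 177 177 177
160 207 207 183 199 230 240 243 243 243 244 244 244 244 244 244 244 244 244 245 244 244 241 233 214 190 208 208 208
164 125 124 121 168 182 233 246 246 246 246 246 246 246 246 246 246 246 246 246 246 246 245 243 216 143 136 129 126
168 125 126 128 149 169 228 245 226 217 203 200 199 200 200 200 208 217 217 217 217 217 204 179 161 124 122 126 125
172 124 125 126 144 167 181 194 199 198 199 198 198 199 199 198 198 198 197 197 198 198 191 178 162 129 123 124 125
176 123 124 145 158 164 178 192 197 198 197 198 198 197 198 198 197 197 197 198 198 197 190 178 163 135 124 125 125
180 125 124 140 160 161 175 189 196 197 196 196 196 196 196 197 198 197 197 197 196 196 192 179 165 138 124 124 124
184 124 124 136 162 160 173 186 196 195 195 196 195 196 
[... 677 characters left out ...]
70 170 169 167 166 164 166 164 162 160 159 156 153 153 143 126 125 116 120 122
212 122 121 122 120 115 122 122 122 123 122 121 121 121 122 122 122 121 121 121 122 121 120 121 121 121 122 121 120
216 121 121 121 122 122 121 122 122 120 121 121 122 121 122 121 121 121 121 120 121 120 120 120 121 120 121 121 121
220 120 120 120 121 120 121 124 152 134 121 121 121 120 121 122 120 121 121 121 120 120 120 121 121 120 120 120 121
[ 253  153   42   57 2118] [274.87677054 180.68508026]
((0.5680698156356812, -0.14218267798423767), (0.06454942375421524, 0.04681626334786415), 4.672374725341797) [ 0.5671219  -0.14072286]
7.86871144284931 [ 0.5718087 -0.163834 ]
4.692167722481969 [ 0.56867298 -0.11774941]
```

Request:
{"op": "drive_tool", "data": {"increments": [[[1,-0.035,-0.007,0.5,-0.004],[1,-0.035,-0.007,1,-0.004],[1,-0.035,-0.007,1,-0.004]]]}}

```text
time_s: 9.25
tcp_pos: [0.5651, -0.1414, 0.1666]
eef_rot: [179.9, -0.6, -174.6]
contact_force: [0.2, 0.1, 1.2]
gripper_width: 0.0873
gripper_force: 0.0
```

Request:
{"op": "drive_tool", "data": {"increments": [[[1,0,0,0.3,0],[1,0,0,0.6,0],[1,0,0,0.9,0],[1,0,0,0.9,0]]]}}

```text
time_s: 9.75
tcp_pos: [0.5684, -0.1416, 0.0631]
eef_rot: [-180.0, -0.1, -174.6]
contact_force: [-0.0, 0.3, 0.8]
gripper_width: 0.0876
gripper_force: 0.0
```

```bash
python3 - <<'E'
from h import *
s=r.get_state();print(s["tcp_pos"],s["eef_rot"],s["contact_force"])
E
```

```text
[ 0.56839991 -0.14155839  0.06305265] [-1.79985359e+02 -1.33685154e-01 -1.74642626e+02] [-0.00575058  0.31260724  0.84865947]
```

Request:
{"op": "drive_tool", "data": {"increments": [[[1,0,0,0.12,0],[1,0,0,0.25,0],[1,0,0,0.33,0],[1,0,0,0.36,0],[1,0,0,0.36,0]]]}}

```text
time_s: 10.38
tcp_pos: [0.5685, -0.1415, 0.0196]
eef_rot: [-180.0, -0.0, -174.7]
contact_force: [0.2, -0.3, -0.0]
gripper_width: 0.0873
gripper_force: 0.0
```

Request:
{"op": "drive_tool", "data": {"increments": [[[-0.1,0,0,0,0],[-0.1,0,0,0,0],[-0.3,0,0,0,0],[-0.3,0,0,0,0],[-0.3,0,0,0,0]]], "squeeze": 10}}

```text
time_s: 11.0
tcp_pos: [0.5687, -0.1414, 0.0199]
eef_rot: [180.0, 0.0, -174.7]
contact_force: [-0.6, 0.0, 1.5]
gripper_width: 0.0501
gripper_force: 9.9
```

Request:
{"op": "drive_tool", "data": {"increments": [[[-0.3,0,0,-0.15,0],[-0.3,0,0,-0.4,0],[-0.3,0,0,-0.65,0],[-0.3,0,0,-0.9,0],[-0.3,0,0,-1,0]]]}}

```text
time_s: 11.62
tcp_pos: [0.5693, -0.1414, 0.1415]
eef_rot: [-180.0, 0.1, -174.7]
contact_force: [0.2, -0.6, -0.6]
gripper_width: 0.0498
gripper_force: 9.9
```

Request:
{"op": "drive_tool", "data": {"increments": [[[-0.3,0,0,-0.2,0],[-0.3,0,0,-0.4,0],[-0.3,0,0,-0.5,-0.012],[-0.3,0,0,-0.5,-0.024],[-0.3,0,0,-0.5,-0.024]]]}}

```text
time_s: 12.25
tcp_pos: [0.5681, -0.1414, 0.1989]
eef_rot: [180.0, -0.1, -166.1]
contact_force: [-0.1, 0.5, 0.3]
gripper_width: 0.0501
gripper_force: 9.9
```

```bash
python3 - <<'E'
from h import *
s=r.get_state();print(s["tcp_pos"],s["eef_rot"],s["contact_force"],s["gripper_width"],s["joints"].round(1))
y=np.radians(s["eef_rot"][2]);d=np.array([.603,.123])-s["tcp_pos"][:2]
print((d@[np.cos(y),np.sin(y)])/.12,(d@[np.sin(y),-np.cos(y)])/.12)
E
```

```text
[ 0.56809551 -0.14136769  0.19894742] [ 1.79971137e+02 -6.35358267e-02 -1.66146336e+02] [-0.1329176   0.49555453  0.31401595] 0.05009188687948435 [  5.1  13.8 -14.1  -0.  -62.2 -81.3]
-0.8099175686896151 2.0693310067958
```

Request:
{"op": "drive_tool", "data": {"increments": [[[-0.3,-0.15,0.35,0,0],[-0.3,-0.27,0.69,0,0],[-0.3,-0.27,0.69,0,0]]]}}

```text
time_s: 12.62
tcp_pos: [0.5801, -0.051, 0.1989]
eef_rot: [180.0, -0.1, -166.1]
contact_force: [-0.3, -0.8, -0.8]
gripper_width: 0.05
gripper_force: 9.9
```

Request:
{"op": "drive_tool", "data": {"increments": [[[-0.3,-0.15,0.35,0,0],[-0.3,-0.27,0.69,0,0],[-0.3,-0.27,0.69,0,0]]]}}

```text
time_s: 13.0
tcp_pos: [0.5918, 0.0367, 0.199]
eef_rot: [180.0, -0.1, -166.0]
contact_force: [-0.0, 0.0, -1.1]
gripper_width: 0.0499
gripper_force: 9.9
```

Request:
{"op": "drive_tool", "data": {"increments": [[[-0.3,-0.15,0.35,0,0],[-0.3,-0.27,0.69,0.3,0],[-0.3,-0.27,0.69,0.6,0],[-0.3,-0.27,0.69,0.8,0],[-0.3,-0.27,0.69,0.8,0]]]}}

```text
time_s: 13.62
tcp_pos: [0.6018, 0.1214, 0.1014]
eef_rot: [-179.9, -0.3, -166.2]
contact_force: [0.1, -0.1, -0.0]
gripper_width: 0.0498
gripper_force: 9.9
```

```bash
python3 - <<'E'
from h import *
s=r.get_state();print(s["tcp_pos"],s["eef_rot"],s["contact_force"],s["gripper_width"],s["joints"].round(1))
y=np.radians(s["eef_rot"][2]);d=np.array([.6033,.1227])-s["tcp_pos"][:2]
print((d@[np.cos(y),np.sin(y)])/.12,(d@[np.sin(y),-np.cos(y)])/.12)
c=cam("scene");im=capture("scene")[:,:,::-1].copy();cv2.imwrite("pics/s7.png",im)
c=cam("wrist");im=capture("wrist")[:,:,::-1].copy();cv2.imwrite("pics/w4.png",im)
np.savez("pics/w4.npz",K=c[0],R=c[1],t=c[2])
t=s["tcp_pos"]
# slab front edge and case projections
g=cv2.cvtColor(im,cv2.COLOR_BGR2GRAY)
print(proj(c,t-[0,0,.002]))
x=int(proj(c,t)[0])
for X in(x-15,x,x+15):print(X,[(y,int(g[y,X])) for y in range(150,300,3)])
E
```

```text
[0.60179624 0.12143005 0.10136691] [-179.93474437   -0.28716713 -166.20750864] [ 0.06203064 -0.05348342 -0.02174486] 0.04981537532402017 [  29.6   21.7  -16.9   -0.   -51.7 -105.8]
-0.01469305261547836 0.007290169271102905
[275.99418406 268.16974213]
261 [(150, 114), (153, 112), (156, 101), (159, 57), (162, 93), (165, 77), (168, 60), (171, 61), (174, 62), (177, 61), (180, 42), (183, 39), (186, 41), (189, 40), (192, 110), (195, 153), (198, 199), (201, 223), (204, 223), (207, 245), (210, 246), (213, 247), (216, 227), (219, 183), (222, 184), (225, 186), (228, 186), (231, 185), (234, 184), (237, 184), (240, 184), (243, 184), (246, 184), (249, 184), (252, 184), (255, 182), (258, 183), (261, 183), (264, 183), (267, 182), (270, 182), (273, 119), (276, 68), (279, 73), (282, 79), (285, 81), (288, 82), (291, 83), (294, 84), (297, 85)]
276 [(150, 114), (153, 113), (156, 98), (159, 56), (162, 90), (165, 77), (168, 60), (171, 63), (174, 62), (177, 56), (180, 41), (183, 42), (186, 40), (189, 41), (192, 120), (195, 154), (198, 203), (201, 222), (204, 216), (207, 245), (210, 246), (213, 239), (216, 
[... 206 characters left out ...]
3), (270, 182), (273, 119), (276, 69), (279, 74), (282, 79), (285, 81), (288, 82), (291, 84), (294, 84), (297, 84)]
291 [(150, 113), (153, 111), (156, 97), (159, 53), (162, 89), (165, 80), (168, 61), (171, 61), (174, 60), (177, 52), (180, 41), (183, 39), (186, 38), (189, 41), (192, 129), (195, 159), (198, 205), (201, 227), (204, 240), (207, 245), (210, 246), (213, 223), (216, 180), (219, 183), (222, 185), (225, 187), (228, 186), (231, 186), (234, 186), (237, 185), (240, 186), (243, 185), (246, 186), (249, 185), (252, 184), (255, 184), (258, 185), (261, 184), (264, 184), (267, 184), (270, 183), (273, 120), (276, 68), (279, 73), (282, 78), (285, 80), (288, 83), (291, 82), (294, 84), (297, 83)]
```

```bash
python3 - <<'E'
from h import *
d=np.load("pics/w4.npz");c=(d["K"],d["R"],d["t"]);im=cv2.imread("pics/w4.png")
print([(y,*im[y,276].tolist()) for y in range(152,170)],[(y,*im[y,276].tolist()) for y in range(188,198)])
print("cam",-c[1].T@c[2])
u=np.array([np.cos(np.radians(13.9)),np.sin(np.radians(13.9))]);t=np.array([.6018,.1214])
for row in(157.5,158.5): print("pad edge",row,(ray(c,(276,row),.026)[:2]-[.6033,.1227])@u)
for row in(190.5,191.5):
  for z in(.10,.107,.112): print("case edge",row,z,(ray(c,(276,row),z)[:2]-t)@u)
# lateral edges of pad in rows 165-185
g=cv2.cvtColor(im,cv2.COLOR_BGR2HSV)
for y in(168,176,184):print(y,[(x,*im[y,x].tolist()) for x in list(range(222,244))],[(x,*im[y,x].tolist()) for x in range(305,330)])
E
```

```text
[(152, 73, 99, 153), (153, 74, 99, 154), (154, 74, 99, 154), (155, 74, 98, 152), (156, 67, 87, 133), (157, 50, 61, 89), (158, 44, 45, 53), (159, 57, 55, 56), (160, 72, 72, 74), (161, 86, 85, 88), (162, 90, 89, 92), (163, 89, 88, 91), (164, 87, 87, 88), (165, 76, 77, 78), (166, 66, 68, 68), (167, 60, 61, 62), (168, 59, 60, 62), (169, 60, 61, 62)] [(188, 41, 41, 40), (189, 41, 41, 42), (190, 48, 50, 51), (191, 78, 83, 86), (192, 113, 120, 124), (193, 132, 140, 146), (194, 139, 148, 154), (195, 145, 153, 158), (196, 164, 172, 176), (197, 184, 195, 201)]
cam [0.53872924 0.10536089 0.250696  ]
pad edge 157.5 -0.043417766247996675
pad edge 158.5 -0.042806065681706314
case edge 190.5 0.1 -0.035522803032028476
case edge 190.5 0.107 -0.03689562315723946
case edge 190.5 0.112 -0.03787620896096173
case edge 191.5 0.1 -0.03509333525551709
case edge 191.5 0.107 -0.03648610464583702
case edge 191.5 0.112 -0.03748093992463695
168 [(222, 75, 100, 155), (223, 74, 98, 154), (224, 74, 97, 151), (225, 69, 89, 134), (226, 65, 75, 100), (227, 78, 80, 86), (228, 89, 91, 92), (229, 92, 93, 95), (230, 90, 91
[... 1832 characters left out ...]
2, 46, 45, 45), (233, 41, 40, 40), (234, 39, 39, 39), (235, 41, 40, 41), (236, 41, 42, 41), (237, 43, 42, 42), (238, 44, 45, 45), (239, 42, 43, 42), (240, 45, 46, 46), (241, 48, 48, 48), (242, 44, 45, 46), (243, 39, 40, 40)] [(305, 39, 38, 38), (306, 40, 41, 40), (307, 40, 40, 40), (308, 40, 40, 39), (309, 39, 40, 39), (310, 39, 40, 40), (311, 39, 40, 39), (312, 39, 39, 38), (313, 40, 40, 39), (314, 39, 40, 39), (315, 39, 39, 39), (316, 39, 40, 40), (317, 37, 37, 38), (318, 40, 41, 40), (319, 41, 39, 40), (320, 40, 40, 41), (321, 40, 40, 39), (322, 45, 45, 45), (323, 55, 55, 56), (324, 62, 63, 64), (325, 69, 70, 70), (326, 78, 77, 78), (327, 80, 80, 81), (328, 81, 80, 82), (329, 76, 77, 79)]
```

```bash
python3 - <<'E'
from h import *
d=np.load("pics/w4.npz");c=(d["K"],d["R"],d["t"]);im=cv2.imread("pics/w4.png")
t=np.array([.6018,.1214]);a=np.radians(13.9);v=np.array([-np.sin(a),np.cos(a)])
for y in(168,176):
  e=im[y].astype(int);rb=e[:,2]-e[:,0]
  print(y,rb[322:340])
  xs=np.flatnonzero(rb[200:350]>20)+200
  l=xs[xs<270].max()+.5;rr=xs[xs>290].min()-.5
  for z in(.026,):print(l,rr,(ray(c,(l,y),z)[:2]-t)@v,(ray(c,(rr,y),z)[:2]-t)@v)
E
```

```text
168 [ 4  3  5  3  2  1  3  2  3 21 52 71 74 74 75 74 75 74]
226.5 330.5 -0.03042381854723047 0.03398019370235272
176 [ 2  1  3  2  3  2  2  2  9 35 64 74 76 76 75 76 75 76]
226.5 330.5 -0.030593308037461263 0.034168493986459526
```

Request:
{"op": "drive_tool", "data": {"increments": [[[-0.3,-0.008,0.012,0.12,0],[-0.3,-0.008,0.012,0.24,0],[-0.3,-0.008,0.012,0.34,0],[-0.3,-0.008,0.012,0.38,0],[-0.3,-0.008,0.012,0.38,0]]]}}

```text
time_s: 14.35
tcp_pos: [0.6037, 0.1246, 0.0577]
eef_rot: [-180.0, -0.0, -166.1]
contact_force: [0.3, -1.2, -0.5]
gripper_width: 0.0499
gripper_force: 9.9
```

```bash
python3 - <<'E'
from h import *
s=r.get_state();print(s["tcp_pos"],s["eef_rot"],s["contact_force"])
y=np.radians(s["eef_rot"][2]);d=np.array([.6028,.1227])-s["tcp_pos"][:2]
print(d@[np.cos(y),np.sin(y)],d@[np.sin(y),-np.cos(y)])
E
```

```text
[0.60369118 0.12456776 0.05767104] [-1.79982513e+02 -4.85147387e-02 -1.66098963e+02] [ 0.28593493 -1.19405916 -0.516069  ]
0.001313803411563229 -0.00159895601066669
```

Request:
{"op": "drive_tool", "data": {"increments": [[[-0.3,0.004,-0.01,0.05,0],[-0.3,0.004,-0.01,0.085,0],[-0.3,0.004,-0.01,0.108,0],[-0.3,0.004,-0.01,0.122,0],[-0.3,0.004,-0.01,0.128,0]]]}}

```text
time_s: 14.98
tcp_pos: [0.6037, 0.1234, 0.0428]
eef_rot: [180.0, 0.0, -166.1]
contact_force: [-0.7, 0.5, -0.7]
gripper_width: 0.0503
gripper_force: 9.9
```

Request:
{"op": "drive_tool", "data": {"increments": [[[-0.3,0,0,0.003,0],[-0.3,0,0,0.006,0]]]}}

```text
time_s: 15.22
tcp_pos: [0.6038, 0.1235, 0.0422]
eef_rot: [180.0, 0.0, -166.1]
contact_force: [-0.1, 0.2, -0.9]
gripper_width: 0.0502
gripper_force: 9.9
```

Request:
{"op": "drive_tool", "data": {"increments": [[[-0.3,0.005,0,0.003,0],[-0.3,0.005,0,0.006,0],[-0.3,0.005,0,0.008,0]]]}}

```text
time_s: 15.6
tcp_pos: [0.6034, 0.1233, 0.0419]
eef_rot: [-180.0, 0.0, -166.1]
contact_force: [-1.7, 0.4, 7.0]
gripper_width: 0.0499
gripper_force: 9.9
```

Request:
{"op": "drive_tool", "data": {"increments": [[[0.2,0,0,-0.004,0],[0.3,0,0,-0.004,0],[0.6,0,0,-0.004,0],[1,0,0,-0.004,0],[1,0,0,-0.004,0]]]}}

```text
time_s: 16.23
tcp_pos: [0.6031, 0.1232, 0.0415]
eef_rot: [-180.0, -0.0, -166.1]
contact_force: [-0.3, 0.6, 1.6]
gripper_width: 0.0816
gripper_force: 0.0
```

Request:
{"op": "drive_tool", "data": {"increments": [[[1,0,0,-0.1,0],[1,0,0,-0.3,0],[1,0,0,-0.7,0],[1,0,0,-1,0],[1,0,0,-1,0]]]}}

```text
time_s: 16.85
tcp_pos: [0.605, 0.124, 0.1662]
eef_rot: [179.9, 0.4, -166.1]
contact_force: [0.8, -0.1, -0.2]
gripper_width: 0.0875
gripper_force: 0.0
```

Request:
{"op": "drive_tool", "data": {"increments": [[[1,0,0,-0.4,0],[1,0,0,-0.8,0],[1,0,0,-1,0],[1,0,0,-1,0],[1,0,0,-1,0]]]}}

```text
time_s: 17.48
tcp_pos: [0.6025, 0.1231, 0.2806]
eef_rot: [180.0, -0.1, -166.1]
contact_force: [0.0, 0.2, 0.0]
gripper_width: 0.0876
gripper_force: 0.0
```

```bash
python3 - <<'E'
from h import *
c=cam("wrist");im=capture("wrist")[:,:,::-1].copy();cv2.imwrite("pics/w5.png",im)
s=r.get_state();print(s["tcp_pos"],s["eef_rot"],s["time_s"])
np.savez("pics/w5.npz",K=c[0],R=c[1],t=c[2])
p=proj(c,(.6033,.1232,.04));print(p)
a,b=int(p[0]),int(p[1])
sc=capture("scene")[:,:,::-1]
w=cv2.resize(im[max(b-90,0):b+90,a-120:a+120],None,fx=1.7,fy=1.7,interpolation=cv2.INTER_CUBIC)
h=cv2.resize(sc[100:300,100:360],(390,306),interpolation=cv2.INTER_CUBIC)
print(w.shape)
cv2.imwrite("pics/final.png",np.hstack([w[:306],h]))
for y in range(b-45,b+46,3):print(y,' '.join('%3d'%v for v in cv2.cvtColor(im,cv2.COLOR_BGR2GRAY)[y,a-48:a+50:3]))
E
```

```text
[0.60239662 0.12305451 0.28025892] [-1.79991699e+02 -1.23004633e-01 -1.66110955e+02] 17.525
[275.1837693  182.17950076]
(306, 408, 3)
137 151 112  87  95  96  97  97  96  96  96  97  97  96  97  96  95  97  96  96  96  95  96  95  96  94  94  95  94  93  94  94  92  93
140 142 111  87  97  97  97  95  83  82  83  83  81  83  83  84  85  82  85  83  83  84  81  89  83  87  87  92  95  96  95  95  95  95
143 134 117  87  96  95  95  85  85  83  83  83  82  82  82  81  81  81  81  79  80  79  79  78  77  76  75  69  98  95  96  96  97  94
146 127 127  88  96  96  96  86  81  55  55  56  56  57  57  57  56  56  56  55  57  54  57  56  56  58  69  72  91  91  91  92  91  91
149 119 135  90  98  97  96  87  83  82  79  76  95 103 124 111 115 121 137 139 130 132 130 137 134  53  68  67  88  88  89  88  88  88
152 115 144  87  95  95  95  85 100 192 187 203 212 213 215 215 217 218 211 218 221 214 216 189 183  63  68  72  93  92  92  92  91  91
155 117 152  89  96  96  96  85  98 187 227 237 239 239 239 240 240 240 240 240 240 241 238 227 174  63  66  69  92  94  92 102  93 101
158 124 162  9
[... 2549 characters left out ...]
  64  64  65  65  65
215 117 118  82  67  66  66  65  57  60  57  56  56  56  56  56  57  56  57  56  54  53  53  53  54  54  53  65  65  65  65  65  65  65
218 116 116 110  81  79  81  74  72  72  73  73  74  74  74  74  75  68  70  69  70  71  70  71  72  72  71  69  70  72  70  70  67  68
221 113 114 115 116 116 116 117 116 118 117 118 118 117 117 118 118 118 119 119 119 121 121 121 122 121 124 122 125 126 125 123 123 123
224 111 112 112 112 113 115 114 115 115 117 136 130 117 118 117 117 117 118 118 119 119 119 121 119 121 121 121 122 122 123 123 122 125
227 111 111 110 111 112 117 114 117 114 120 150 130 115 116 116 117 117 117 117 118 119 118 118 118 118 119 119 121 120 121 122 122 122
```

View pics/final.png

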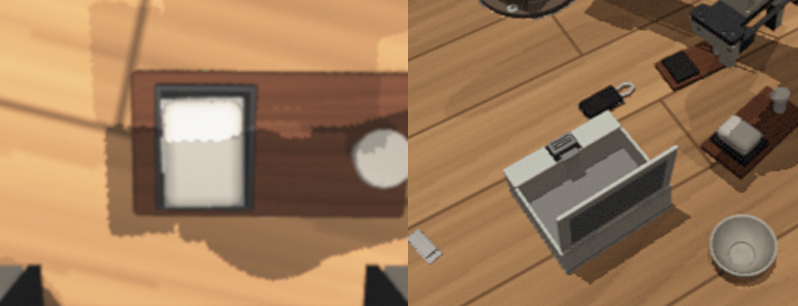

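The final composite shows the case flat and released on the pad, with the lid open and the bystanders in place. The margins look slightly uneven, so I'll measure them.

```bash
python3 - <<'E'
from h import *
d=np.load("pics/w5.npz");c=(d["K"],d["R"],d["t"]);im=cv2.imread("pics/w5.png")
a=np.radians(13.9);u=np.array([np.cos(a),np.sin(a)]);v=np.array([-u[1],u[0]]);o=np.array([.6033,.1227])
f=lambda p,z:((ray(c,p,z)[:2]-o)@np.c_[u,v]*1000).round(1)
cam0=-c[1].T@c[2];print("cam",(cam0[:2]-o)@np.c_[u,v],cam0[2])
e=im.astype(int);rb=e[...,2]-e[...,0];g=cv2.cvtColor(im,cv2.COLOR_BGR2GRAY)
for y in(158,180,190,200):
  print(y,"rb",rb[y,236:250],rb[y,298:312],"g",g[y,245:258],g[y,290:304])
for x in(262,275,288):
  print(x,"rb",rb[132:150,x],rb[208:226,x],"g",g[134:153,x],g[204:224,x])
for z in(.026,.034,.044):print(z,[f(p,z) for p in((243.5,180),(249.5,180),(298,180),(304,180),(275,139),(275,149),(275,213),(275,218))])
E
```

```text
cam [-0.06711859 -0.00023415] 0.42814086388134753
158 rb [65 65 65 65 66 66 66 66 63 50 19  5  4  6] [ 6  3  1  1  2  2  8 34 61 65 66 66 66 66] g [ 82  74  81  92 121 156 182 209 229 237 240 243 244] [243 243 241 238 233 225 199 153  99  63  53  59  69  75]
180 rb [41 42 43 43 42 42 42 42 41 34 15  3  2  6] [ 6  3 -1  2  1  2  9 23 35 37 38 36 36 37] g [ 58  52  56  70 107 151 169 167 172 178 184 191 198] [205 199 193 186 179 170 153 127  91  55  41  48  57  57]
190 rb [41 41 40 42 41 40 40 41 39 34 17  5  2  3] [ 7  3  1  2  2  4 18 35 40 39 40 40 40 40] g [ 58  54  56  61  84 133 166 165 166 174 181 187 193] [204 198 192 185 177 167 152 127  90  55  44  49  55  55]
200 rb [42 41 41 42 40 40 42 41 40 35 22  5  1  1] [ 6  3  2  1  1  7 23 38 40 40 40 41 40 39] g [ 60  53  53  54  51  59  98 138 160 173 179 184 189] [203 196 189 182 174 164 151 128  94  56  45  51  55  54]
262 rb [85 63 52 61 67 69 68 68 55 23  2  2  3  2  2  1  4  7] [22 22 22 19 17 13  7 12 31 39 45 57 68 70 71 70 70 69] g [ 78  85  93  97  96  94  82  62  68  81  81  70  57  52  62  99 148 185
 213] [204 204 203 2
[... 483 characters left out ...]
93  95  95  94  83  62  65  79  82  72  58  53  79 131 178 201
 220] [204 205 203 201 194 188 181 172 150 108  69  54  54  63  71  94 116 120
 120 119]
0.026 [array([  0.1, -34.9]), array([  0.1, -28.2]), array([ 0.1, 26. ]), array([ 0.1, 32.7]), array([-44.9,   0.3]), array([-34.2,   0.3]), array([38.2,  0.3]), array([44.1,  0.3])]
0.034 [array([ -1.2, -34.2]), array([ -1.3, -27.6]), array([-1.3, 25.5]), array([-1.3, 32.1]), array([-45.4,   0.3]), array([-34.8,   0.3]), array([36.1,  0.3]), array([41.9,  0.3])]
0.044 [array([ -2.9, -33.4]), array([ -2.9, -26.9]), array([-2.9, 24.8]), array([-2.9, 31.2]), array([-45.9,   0.3]), array([-35.6,   0.3]), array([33.5,  0.3]), array([39.2,  0.3])]
```

Relative to the pad, the case is about 1 to 2 mm off in y, about 0 mm in x and about 1° in yaw, all within tolerance. Handing in.

```bash
python3 -c "
from plant import job
print(job.close_job())"
```

```text
the job is handed in; nothing more can be done
None
```

I opened the lid gently and left it standing open, set the earbud case flat on the largest dock's pad (about 1–2 mm and 1° off centre by camera), and handed the job in at about 18 s; it returned no verdict.

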